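Set the carrier track to a product marker with the push-in handwheel

TASK

Set the carrier track for the next product: push the spring-loaded handwheel down until its clutch engages, keep it pushed in and crank it until the pointer of the moving rail stands in the notch of the notched marker clip on the scale. Then let the handwheel spring out again, and leave the things standing around the track where they are.

Things in the scene. Friction and masses are not known exactly. Their poses are not given: they have to be found in the camera images.
- station: carrier track fixed to the bench: base plate 270 x 310 x 15 mm, two rails up to 90 mm high, lead screw, gearbox with handwheel, scale. Origin on the bench. y axis: across the track; fixed rail at y +100 mm, moving rail at y 0 in mid-travel, upright handwheel axis at x 0, y -125 mm. The scale (150 x 34 mm, face 85 mm up) runs along y at x 134 mm.
- wheel_face (a point): centre of the handwheel's flat upper face, on its upright axis; 125 mm above the bench sprung out, sinks with the wheel. A bare aluminium solid disc 120 mm in diameter, 14 mm thick; hub boss 36 mm in diameter, 7 mm above the face, steel shaft end 16 mm in diameter, 14 mm above it. Sprung out it turns idly and moves nothing.
- handle (a point): middle of the handwheel's crank handle: an upright black cylinder 22 mm in diameter, 45 mm from the axis, from 3 to 35 mm above the disc's face; this point is 19 mm above the face. It is free to spin on its pin.
- wheel_push (a joint): how far the handwheel is pushed down, m: 0 sprung out, 0.009 lower stop; spring 4 N rising to 10 N. Clutch dogs meet at 0.0035: dog on dog, it goes no deeper until turned a little (a tenth of a turn at most), then drops in. Beyond 0.0045 it drives the screw either way, with up to 26 degrees of play; work at 0.006 to 0.008. Cranking takes 5 to 7 N at the handle.
- rail (a joint): moving rail's position along the station's y, m: 0 at the start, -0.042 to 0.042. A turn of the engaged handwheel moves it 10 mm: clockwise seen from above towards +y (to the fixed rail, away from the handwheel), counter-clockwise towards -y. It stays where it is left.
- pointer (a point): tip of the thin black pointer (4 mm wide) on the far end of the moving rail; it runs over the scale, 88 mm above the bench.
- notch (a point): middle of the notch's mouth in the notched marker clip: a fixed dark steel block 28 mm along the scale, 34 mm deep, 14 mm high, over the far edge of the scale, its notch 6 mm wide, 20 mm deep, open towards the track. 17 to 33 mm to one side or the other of the pointer at the start. Axes parallel to the station's; the pointer is in the notch when both have the same station y.
- clip_plain: the other marker clip, of the same size but without a notch, for another product; it stands on the other side of the pointer's starting place. Both clips are fixed. Origin in the middle of its length, at its underside.
- magazine: bystander: a loose aluminium magazine for carriers, 140 x 76 x 110 mm, standing on the bench beyond the handwheel's side of the track (-y). Origin at the centre of its underside.
- carrier: bystander: a loose dark steel carrier plate with slots, 170 x 80 x 6 mm, lying on the bench beyond the lens (+y). Origin at the centre of its underside.
- lens: bystander: a loose black camera lens, 46 mm in diameter, 88 mm high, standing on the bench beside the fixed rail (+y). Origin at the centre of its underside.

How it is judged:
By the outcome, as a careful person would: the job done as asked, in the order asked, and still so for the second after the job is handed in, with the robot touching nothing.
It also fails if it takes over 64 s, if anything falls off the work surface, if the arm or the gripper's body presses on something with over 40 N, if the wrist force passes 120 N, or if a joint passes its speed limit or range.

ROBOT

A 6-joint arm with a two-finger parallel gripper is mounted at the origin on the work surface. World frame = base frame: x ahead of the robot, y to its left, z up, the work surface at z = 0. Lengths are in m, angles in rad, forces in N, time in s.
With the tool pointing down it reaches from about 0.325 to 0.875 m from the base axis. Payload 4.4 kg.
Tool frame: the origin (TCP) lies midway between the tips of the shut fingers; the grasp point (between the pads) lies 19 mm behind it; x points along the fingers, z is the direction in which the jaws open and shut, and the axes are right-handed (so a half turn about x gives the same grasp; the last joint's range is limited). The gripper opens to 85 mm and grips with 20 to 120 N. Pads are 22 mm wide; open, the fingers measure 114 mm over their backs; the gripper's body (76 mm by 85 mm) begins 54 mm behind the grasp point. The pads swing forward as they close: fully open they stand 13 mm farther back than shut.
Start: joints at [-1.302, 0.207, 1.542, -0, 1.393, -0.15], TCP at [0.234, -0.525, 0.231] pointing down, gripper open.
Joint ranges: [-2.73, 2.73], [-0.86, 2.22], [0.23, 2.46], [-1.11, 4.25], [0.08, 2.63], [-2.82, 2.82]. Speed limits (rad/s): [2.79, 2.79, 3.14, 3.14, 3.14, 3.14].

INTERFACE

Orientations are given as a unit quaternion [x, y, z, w].
In Python, from plant import state, capture, finish_job gives the robot as it stands.
- The arm moves only by the tool move_arm, never from a script. Its argument "targets" is a list of rows, each a list of 3 entries, a list of its own where there are three numbers: the shift along the tool's x, y, z in units of 40 mm (1.0 is 40 mm), then the turn about the tool's x in units of 8 degrees (1.0 is 8 degrees), then the opening in per cent of the stroke, from 0 (shut) to 100 (fully open). A call has 1 to 8 rows; each row shifts and turns the pose as measured when the row begins, along the tool's axes as they then stand; what a row does not reach is not made up. A row lasts 1/10 s, in which the tool goes at most 50 mm and 8.59 degrees, less where a joint would pass 70% of its speed; a pose out of reach is approached as far as the arm can. A call is refused whole if a number of a shift passes 1 or a number of a turn 1, either way. A call with a gripper value outside its range is refused whole. The fingers move at their own pace and stop on an object; "force" is the grip in N (left out, the last holds). Time passes only in rows, so rows that do not move let the fingers close. It gives the time, the measured TCP pose, the force and the opening at its end, in the units of the state.
- state(): the state, without advancing time (a new reading comes with each control period).
- capture(name): name is "scene" or "top"; returns a dict with "img" (420x560x3 uint8, blue, green, red), "K" (3x3 intrinsics, pixels), "origin" and "rotation" of the camera in the world. Camera axes: x right, y down, z forward; pixel columns grow to the right and rows downward; lengths in m; the calibration is good to about 2 mm. A picture is of the moment at which its call begins. There is no depth.
- finish_job(): hands the job in, once; it reports no verdict.
The state is a dict: "time_s": time; "joint_pos": joint angles; "qd": joint speeds; "effort": joint torques, N m; "eef_pos": TCP position; "tool_rot": TCP orientation; "wrist_force": force on the tool from outside, world axes, zero at the start; "moment": the same for the moment, N m; "width": finger opening in m.
Only numpy, scipy, OpenCV 4.12 (cv2) and the standard library are available. Lean on these libraries where they do the work, as an engineer would, in place of code of your own. Each camera call takes 0.05 s, during which the arm holds its last target. There are 200 camera calls.

## Working session

There is one attempt and no reset: what is moved stays moved. The work goes in short steps, Python scripts to look and compute and a tool call to move; the robot and the scene stay as the last step left them, time stands still between calls to the robot, and variables do not carry over. Pictures are saved under pics/ and viewed, about 8 in all and at most 12, crops included, and the job is handed in when it is done.

Besides the shell and the picture viewer there is one more tool, called after "Emit:" as a command line: name --argument value ..., lists and objects as JSON in quotes. move_arm: Moves the arm, as the interface text tells. Its arguments: {"type":"object","properties":{"targets":{"type":"array"},"force":{"type":"number"}},"required":["targets"]}

```bash
mkdir -p pics; ls; python3 - <<'E'
from plant import state,capture
import cv2,pickle
s=state();print(s)
for n in("scene","top"):
    c=capture(n);pickle.dump(c,open(n+".pkl","wb"));cv2.imwrite(f"pics/{n}0.png",c["img"]);print(n,c["K"],c["origin"],c["rotation"])
E
```

```text
pics
{'time_s': 0.0, 'joint_pos': array([-1.30250086e+00,  2.07436376e-01,  1.54299604e+00,  2.16537655e-05,
        1.39350702e+00, -1.50522514e-01]), 'qd': array([-4.32525891e-05,  5.73041447e-04,  1.12775752e-03, -4.90940451e-04,
       -2.11786645e-03,  3.16721929e-04]), 'effort': array([ 1.19000892e-03, -3.83026743e+01, -2.91599035e+01, -2.43107770e-04,
        1.04074224e-02,  6.23761437e-06]), 'eef_pos': array([ 0.23361704, -0.52455152,  0.23009652]), 'tool_rot': array([ 0.38569371,  0.59363194, -0.38458015,  0.59240154]), 'wrist_force': array([ 0.49934744, -0.297152  ,  1.38111677]), 'moment': array([ 0.03322173, -0.04380744,  0.00054365]), 'width': 0.08526573112075525}
scene [[470.28296997   0.         280.97659477]
 [  0.         470.28296997 205.8662719 ]
 [  0.           0.           1.        ]] [1.02210275 0.38212142 0.94253921] [ 0.46851413  0.8433896  -0.22980762 -0.12797245]
top [[442.64790135   0.         284.07928509]
 [  0.         442.64790135 207.19015354]
 [  0.           0.           1.        ]] [0.53178327 0.09917136 1.09476988] [-0.70371401  0.70991558 -0.01394778  0.02473707]
```

View pics/top0.png

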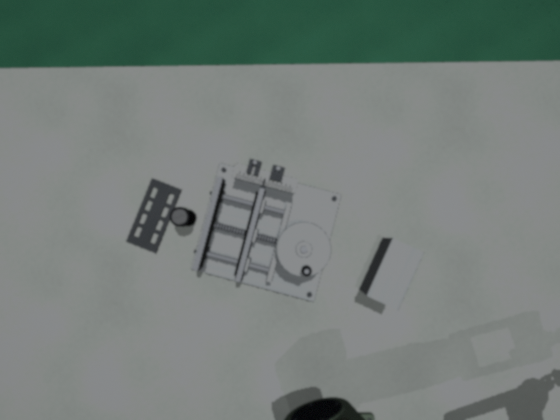

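View pics/scene0.png

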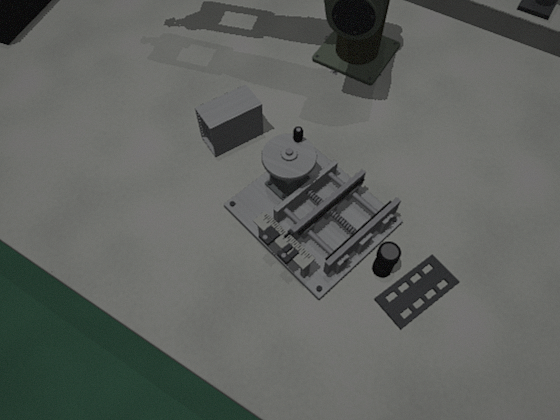

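The top view shows the wheel at about (304,249), the handle at (306,271), and the clips at (254,166) and (277,172). In the scene view the handle is at (298,134) and the clips are near (265,235) and (288,255). I'll enlarge both.

```bash
python3 - <<'E'
import cv2,pickle,numpy as np
t=pickle.load(open("top.pkl","rb"))["img"];s=pickle.load(open("scene.pkl","rb"))["img"]
def e(i,x,y,w,h,k):
    return np.clip(cv2.resize(i[y:y+h,x:x+w],None,fx=k,fy=k,interpolation=cv2.INTER_CUBIC)*1.6,0,255).astype(np.uint8)
a=e(t,190,150,160,160,5/2*1.0); 
b=e(t,225,150,80,60,5); c=e(s,245,205,80,80,5); d=e(s,250,120,80,60,5)
cv2.imwrite("pics/c1.png",np.vstack([np.hstack([cv2.resize(a,(400,300)),b]),np.hstack([cv2.resize(d,(400,300)),e(s,245,215,80,60,5)])]))
E
```

```text
(no output)
```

View pics/c1.png

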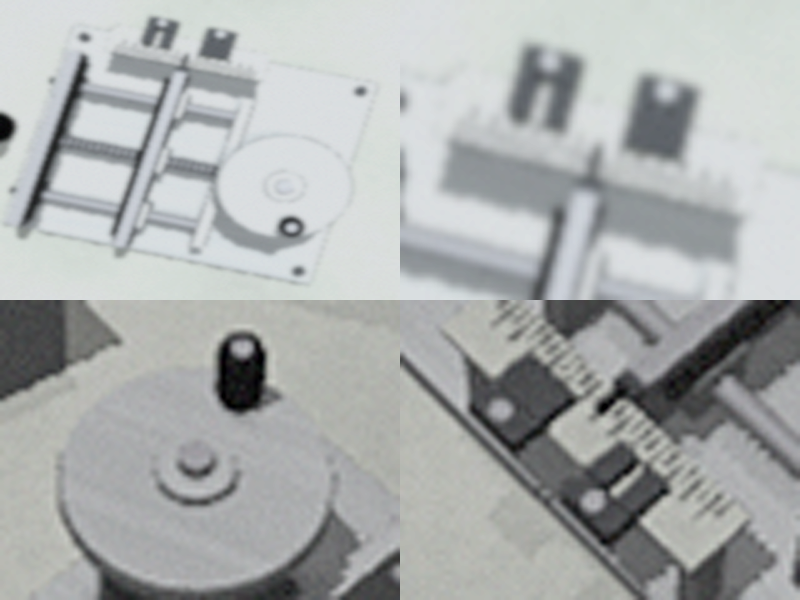

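```bash
cat >h.py <<'E'
import numpy as np,pickle
from scipy.spatial.transform import Rotation as R
def ray(c,u,v,z):
    d=R.from_quat(c["rotation"]).apply(np.linalg.inv(c["K"])@[u,v,1]); o=np.array(c["origin"])
    return o+d*(z-o[2])/d[2]
E
python3 - <<'E'
from h import *
t=pickle.load(open("top.pkl","rb"));s=pickle.load(open("scene.pkl","rb"))
T=lambda u,v,z:ray(t,u,v,z)[:2]; S=lambda u,v,z:ray(s,u,v,z)[:2]
w=T(303.8,249,.139);print("wheel",w,S(289.4,151,.139))
h=T(306.2,271,.16);print("handle",h,S(298.6,129,.16),np.linalg.norm(h-w))
p=[T(u,v,.015) for u,v in((220,163.3),(341.2,194.8),(313.2,300.9),(192,268.4))]
print("plate",p,np.mean(p,0),[np.linalg.norm(p[i]-p[i-1]) for i in range(4)])
ys=(p[0]-p[1])+(p[3]-p[2]); yaw=np.arctan2(ys[1],ys[0])-np.pi/2;print("yaw",yaw)
rot=lambda a:np.array([[np.cos(a),-np.sin(a)],[np.sin(a),np.cos(a)]])
o=w-rot(yaw)@[0,-.125];print("origin",o)
st=lambda q:rot(-yaw)@(q-o)
for n,q in dict(h=h,plate=np.mean(p,0),notchT=T(254,169.6,.095),notchT2=T(253.2,175,.099),pT=T(264.4,179.6,.088),pS=S(285.6,236,.088),nS=S(291.5,248.5,.099),nSdeep=S(287.4,253,.085),plainT=T(277.3,173,.099)).items():print(n,st(q))
E
```

```text
wheel [0.49378228 0.07188962] [0.49535976 0.07604901]
handle [0.44861495 0.06795485] [0.44870238 0.07023993] 0.04533839070899385
plate [array([0.70067357, 0.2722899 ]), array([ 0.62001875, -0.02435311]), array([0.36391265, 0.047028  ]), array([0.44393534, 0.34067424])] [0.53213508 0.15890976] [np.float64(0.26568954740699713), np.float64(0.3074122243340749), np.float64(0.26586763346824216), np.float64(0.3043546335945355)]
yaw -0.26576246320403674
origin [0.52661291 0.19250119]
h [-0.04254816 -0.14065961]
plate [ 0.01415092 -0.03096175]
notchT [0.14392037 0.02822126]
notchT2 [0.13111691 0.02633185]
pT [1.28498957e-01 5.14467738e-05]
pS [0.1268728  0.00304941]
nS [0.14111043 0.03512238]
nSdeep [0.1491739  0.03211717]
plainT [ 0.14931236 -0.02533255]
```

```bash
cat >>h.py <<'E'
def rows(q,p,ways):  # tool-frame shift rows (units 40 mm) through world waypoints, fixed orientation
    M=R.from_quat(q).as_matrix(); p=np.array(p)
    for w in ways:
        w=np.array(w); print(np.round(M.T@(w-p)/.04,2).tolist()); p=w
E
python3 - <<'E'
from h import *; from plant import state
s=state();M=R.from_quat(s["tool_rot"]).as_matrix();print(M.round(3))
p=s["eef_pos"];g=np.array([.4487,.069,.2])
print(M.T@(g-p)/.04, np.degrees(np.arctan2(M[1,2],M[0,2])))
E
```

```text
[[-0.001  0.914  0.407]
 [ 0.002  0.407 -0.914]
 [-1.     0.    -0.002]]
[  0.78243607  10.94759463 -11.37026502] -66.00366596114891
```

Emit:
move_arm --targets '[[[0, 0.7, -0.73], 0, 60], [[0, 0.7, -0.73], 0, 60], [[0, 0.7, -0.73], 0, 60], [[0, 0.7, -0.73], 0, 60], [[0, 0.7, -0.73], 0, 60], [[0, 0.7, -0.73], 0, 60], [[0, 0.7, -0.73], 0, 60], [[0, 0.7, -0.73], 0, 60]]'

```text
time_s: 0.9
eef_pos: [0.3438, -0.212, 0.2261]
tool_rot: [0.39, 0.593, -0.387, 0.588]
wrist_force: [0.6, 0.2, -0.6]
width: 0.0509
```

Emit:
move_arm --targets '[[[0, 0.7, -0.72], 0, 60], [[0, 0.7, -0.72], 0, 60], [[0, 0.7, -0.72], 0, 60], [[0, 0.7, -0.72], 0, 60], [[0, 0.7, -0.72], 0, 60], [[0, 0.7, -0.72], 0.8, 60], [[0, 0.6, -0.5], 0.8, 60], [[0, 0, 0], 0.8, 60]]'

```text
time_s: 1.7
eef_pos: [0.4471, 0.0556, 0.2256]
tool_rot: [0.485, 0.52, -0.482, 0.513]
wrist_force: [-0.8, -0.8, -0.1]
width: 0.0512
```

```bash
python3 - <<'E'
from h import *; from plant import state,capture
import cv2
s=state();M=R.from_quat(s["tool_rot"]).as_matrix();print(s["eef_pos"],M.round(3))
rows(s["tool_rot"],s["eef_pos"],[(.4487,.069,.175),(.4487,.069,.132)])
E
```

```text
[0.44713603 0.05559882 0.22563739] [[-0.005  0.998  0.066]
 [ 0.01   0.066 -0.998]
 [-1.    -0.004 -0.01 ]]
[1.27, 0.07, -0.32]
[1.07, 0.0, 0.01]
```

Emit:
move_arm --targets '[[[0.6, 0.07, -0.34], 0, 60], [[0.6, 0, 0], 0, 60], [[0, 0, 0], 0, 60]]'

```text
time_s: 2.0
eef_pos: [0.4491, 0.0723, 0.1763]
tool_rot: [0.484, 0.52, -0.481, 0.513]
wrist_force: [-0.7, 0.1, 0.7]
width: 0.0512
```

```bash
cat >>h.py <<'E'
def snap(n,f,box,k):
    import cv2; from plant import capture
    c=capture(n); x,y,w,h=box; i=c["img"][y:y+h,x:x+w]
    cv2.imwrite(f,np.clip(cv2.resize(i,None,fx=k,fy=k,interpolation=cv2.INTER_CUBIC)*1.6,0,255).astype(np.uint8)); return c
E
python3 - <<'E'
from h import *; from plant import state
s=state();print(s["eef_pos"])
snap("scene","pics/a1.png",(230,70,120,110),5)
E
```

```text
[0.44905027 0.07226305 0.17631561]
```

View pics/a1.png

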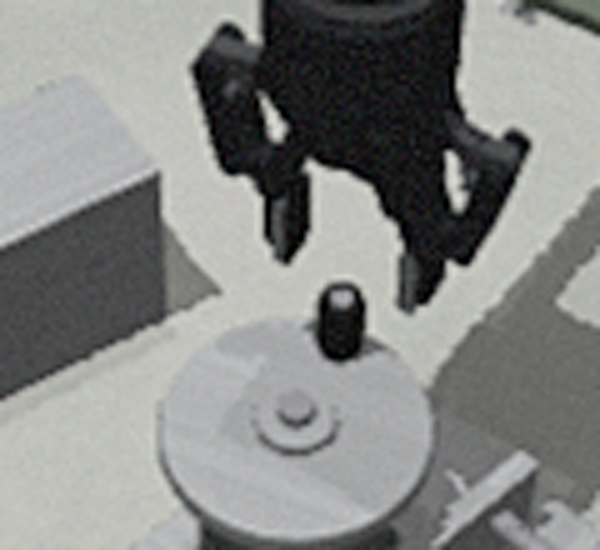

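The handle top, at (343,297) in the crop, sits midway between the fingertips at (288,260) and (410,310). I'll descend and grip.

Emit:
move_arm --targets '[[[0.55, 0, 0.05], 0, 60], [[0.55, 0, 0], 0, 60], [[0, 0, 0], 0, 10], [[0, 0, 0], 0, 0], [[0, 0, 0], 0, 0], [[0, 0, 0], 0, 0], [[0, 0, 0], 0, 0]]' --force 60

```text
time_s: 2.75
eef_pos: [0.4544, 0.0693, 0.1391]
tool_rot: [0.488, 0.516, -0.479, 0.516]
wrist_force: [2.1, 0.8, -7.5]
width: 0.0198
```

```bash
python3 - <<'E'
from h import *; from plant import state
s=state();print(s["eef_pos"],s["wrist_force"],s["moment"],R.from_quat(s["tool_rot"]).as_matrix().round(3))
snap("scene","pics/a2.png",(230,70,120,110),5)
E
```

```text
[0.4544386  0.06925147 0.13911621] [ 2.14384868  0.83011627 -7.50000998] [ 0.05348078 -0.28855812 -0.03763898] [[ 0.008  0.998  0.065]
 [ 0.009  0.065 -0.998]
 [-1.     0.009 -0.009]]
```

View pics/a2.png

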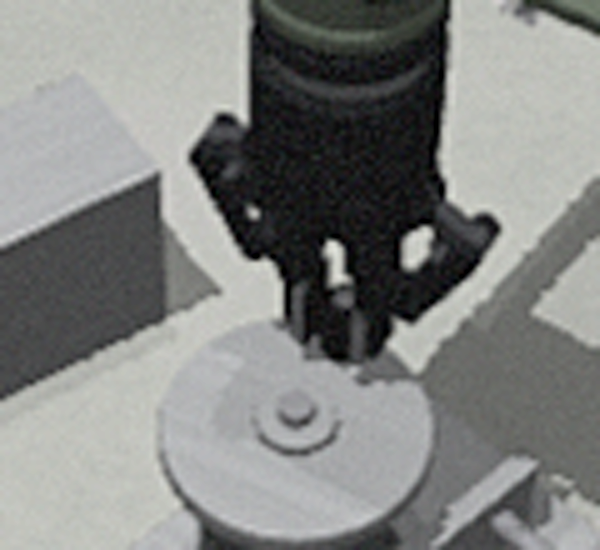

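Emit:
move_arm --targets '[[[0, 0, 0], 0, 60], [[0, 0, 0], 0, 60], [[0, 0, 0], 0, 60], [[0, 0, 0], 0, 60]]'

```text
time_s: 3.2
eef_pos: [0.457, 0.0691, 0.1427]
tool_rot: [0.489, 0.515, -0.478, 0.518]
wrist_force: [-0.8, 0.4, 0.4]
width: 0.0517
```

```bash
python3 - <<'E'
from h import *; from plant import state
s=state();print(s["eef_pos"],s["wrist_force"],s["moment"],R.from_quat(s["tool_rot"]).as_matrix().round(3))
snap("top","pics/a3.png",(250,190,120,110),5)
E
```

```text
[0.45704074 0.0690586  0.14274431] [-0.80031996  0.36389539  0.4373902 ] [-0.00881375  0.02689913  0.02573342] [[ 0.014  0.998  0.066]
 [ 0.009  0.066 -0.998]
 [-1.     0.015 -0.008]]
```

View pics/a3.png

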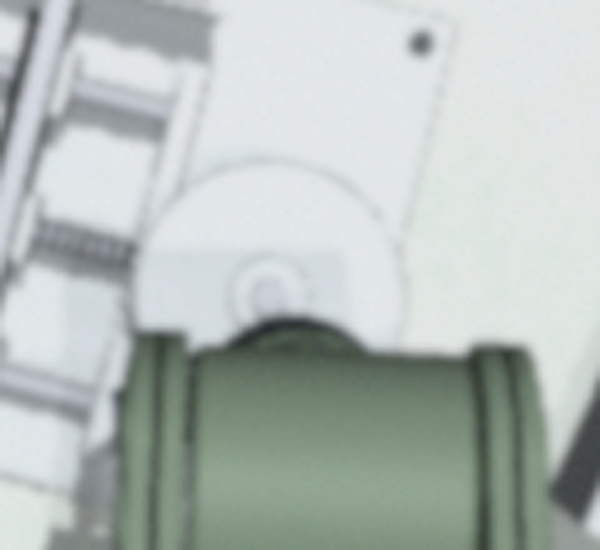

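Emit:
move_arm --targets '[[[0.28, -0.19, 0], 0, 60], [[0, 0, 0], 0, 60], [[0, 0, 0], 0, 60]]'

```text
time_s: 3.55
eef_pos: [0.4492, 0.0686, 0.1309]
tool_rot: [0.489, 0.514, -0.477, 0.518]
wrist_force: [-0.8, 0.8, -0.3]
width: 0.0513
```

Emit:
move_arm --targets '[[[0, 0, 0], 0, 25], [[0, 0, 0], 0, 25], [[0, 0, 0], 0, 15]]'

```text
time_s: 3.85
eef_pos: [0.4487, 0.0686, 0.1307]
tool_rot: [0.489, 0.515, -0.478, 0.518]
wrist_force: [-0.9, 0.5, 1.8]
width: 0.0202
```

Emit:
move_arm --targets '[[[0, 0, 0], 0, 0], [[0, 0, 0], 0, 0], [[0, 0, 0], 0, 0]]' --force 60

```text
time_s: 4.15
eef_pos: [0.4487, 0.0686, 0.1307]
tool_rot: [0.489, 0.515, -0.478, 0.518]
wrist_force: [-0.9, -0.5, 0.2]
width: 0.0202
```

```bash
python3 - <<'E'
from plant import state
s=state();print(s["eef_pos"],s["wrist_force"],s["moment"],s["width"])
E
```

```text
[0.44866717 0.06862086 0.1307389 ] [-0.9348289  -0.46651936  0.17908681] [-0.05643626  0.06344449 -0.0093899 ] 0.020180549771086336
```

Emit:
move_arm --targets '[[[0.08, 0, 0], 0, 0], [[0, 0, 0], 0, 0]]'

```text
time_s: 4.35
eef_pos: [0.4486, 0.0686, 0.1282]
tool_rot: [0.488, 0.515, -0.478, 0.518]
wrist_force: [-4.0, 0.6, 5.8]
width: 0.0202
```

Emit:
move_arm --targets '[[[0.1, 0, 0], 0, 0], [[0, 0, 0], 0, 0]]'

```text
time_s: 4.55
eef_pos: [0.4486, 0.0686, 0.1254]
tool_rot: [0.488, 0.515, -0.478, 0.518]
wrist_force: [-4.2, 0.3, 7.7]
width: 0.0206
```

```bash
cat >>h.py <<'E'
def circ(C,r,step,n,z,lead=0):
    from plant import state
    s=state();p=s["eef_pos"];a=np.arctan2(p[1]-C[1],p[0]-C[0])
    print("r",np.hypot(*(p[:2]-C)),"ang",np.degrees(a),"z",p[2],s["wrist_force"].round(1),s["width"])
    A=a-np.radians(step)*np.arange(1,n+1)
    rows(s["tool_rot"],p,[(C[0]+r*np.cos(t),C[1]+r*np.sin(t),z) for t in A])
E
python3 -c "
from h import *
circ((.4938,.0735),.0455,10,4,.1237)"
```

```text
r 0.04544966745330496 ang -173.7672972875656 z 0.1254355806640699 [-4.2  0.3  7.7] 0.02058171785108587
[0.04, 0.01, -0.2]
[0.0, 0.04, -0.19]
[0.0, 0.08, -0.18]
[0.0, 0.11, -0.17]
```

Emit:
move_arm --targets '[[[0.04, 0.01, -0.2], 0, 0], [[0.01, 0.04, -0.19], 0, 0], [[0.01, 0.08, -0.18], 0, 0], [[0.01, 0.11, -0.17], 0, 0]]'

```text
time_s: 4.95
eef_pos: [0.4566, 0.0981, 0.1275]
tool_rot: [0.488, 0.514, -0.479, 0.518]
wrist_force: [-2.1, 0.7, 5.8]
width: 0.0204
```

```bash
python3 -c "
from h import *
circ((.4938,.0735),.0455,15,8,.1237)"
```

```text
r 0.044649885353107974 ang 146.51609745802085 z 0.12754322612182994 [-2.1  0.7  5.8] 0.020351193906601592
[0.1, 0.19, -0.22]
[0.0, 0.26, -0.15]
[0.0, 0.29, -0.08]
[0.0, 0.3, -0.0]
[0.0, 0.29, 0.08]
[0.0, 0.26, 0.15]
[0.0, 0.21, 0.21]
[0.0, 0.15, 0.26]
```

Emit:
move_arm --targets '[[[0.12, 0, 0], 0, 0], [[0.05, 0.19, -0.2], 0, 0], [[0.03, 0.26, -0.15], 0, 0], [[0.03, 0.29, -0.08], 0, 0]]'

```text
time_s: 5.35
eef_pos: [0.4871, 0.1173, 0.1235]
tool_rot: [0.487, 0.513, -0.479, 0.52]
wrist_force: [-4.4, -7.2, 8.3]
width: 0.0203
```

```bash
python3 -c "
from h import *
circ((.4938,.0735),.0455,15,8,.1237)"
```

```text
r 0.044318376886381704 ang 98.63608295588203 z 0.12345343655937514 [-4.4 -7.2  8.3] 0.020291947142808506
[-0.0, 0.29, -0.01]
[0.0, 0.28, 0.09]
[0.0, 0.25, 0.16]
[0.0, 0.2, 0.22]
[0.0, 0.14, 0.26]
[0.0, 0.06, 0.29]
[-0.0, -0.01, 0.3]
[-0.0, -0.09, 0.28]
```

```bash
cat >>h.py <<'E'
def fit(P):
    from scipy.optimize import least_squares
    P=np.array(P);f=least_squares(lambda c:np.hypot(*(P-c).T)-.045,(.494,.073));print("C",f.x.round(4),(f.fun*1e3).round(2));return f.x
P=[(.4486,.0686),(.4566,.0981),(.4871,.1173)]
E
python3 -c "
from h import *
circ(fit(P),.045,15,8,.1235)"
```

```text
C [0.4935 0.0727] [ 0.11 -0.16  0.1 ]
r 0.0451088078838146 ang 98.13849101249863 z 0.12345343655937514 [-4.4 -7.2  8.3] 0.020291947142808506
[0.0, 0.29, 0.02]
[0.0, 0.28, 0.09]
[0.0, 0.25, 0.16]
[0.0, 0.2, 0.22]
[0.0, 0.13, 0.26]
[0.0, 0.06, 0.29]
[-0.0, -0.02, 0.29]
[-0.0, -0.09, 0.28]
```

Emit:
move_arm --targets '[[[0.03, 0.29, 0.02], 0, 0], [[0.03, 0.28, 0.09], 0, 0], [[0.03, 0.25, 0.16], 0, 0], [[0.03, 0.2, 0.22], 0, 0], [[0.03, 0.13, 0.26], 0, 0], [[0.03, 0.06, 0.29], 0, 0]]'

```text
time_s: 5.95
eef_pos: [0.5375, 0.0838, 0.1233]
tool_rot: [0.485, 0.518, -0.478, 0.517]
wrist_force: [-3.6, 5.2, 9.0]
width: 0.0206
```

```bash
python3 -c "
from h import *
circ((.4935,.0727),.045,15,8,.1235)"
```

```text
r 0.045375201334330775 ang 14.128896886244855 z 0.12331498974323374 [-3.6  5.2  9. ] 0.02060414734061538
[-0.01, 0.0, 0.29]
[-0.0, -0.06, 0.29]
[-0.0, -0.14, 0.26]
[-0.0, -0.2, 0.22]
[-0.0, -0.25, 0.16]
[-0.0, -0.28, 0.09]
[-0.0, -0.29, 0.01]
[-0.0, -0.29, -0.06]
```

Emit:
move_arm --targets '[[[0.03, 0.0, 0.3], 0, 0], [[0.03, -0.06, 0.3], 0, 0], [[0.03, -0.14, 0.27], 0, 0], [[0.03, -0.2, 0.23], 0, 0], [[0.03, -0.26, 0.17], 0, 0], [[0.03, -0.29, 0.1], 0, 0], [[0.03, -0.3, 0.02], 0, 0]]'

```text
time_s: 6.65
eef_pos: [0.5093, 0.0303, 0.1248]
tool_rot: [0.5, 0.51, -0.464, 0.524]
wrist_force: [7.2, -2.6, 0.7]
width: 0.0202
```

```bash
python3 -c "
from h import *
circ((.4935,.0727),.045,16,8,.1235)"
```

```text
r 0.045229435984117855 ang -69.51824523531744 z 0.12482157752534301 [ 7.2 -2.6  0.7] 0.020199034254518706
[0.02, -0.31, 0.04]
[-0.01, -0.31, -0.04]
[-0.01, -0.29, -0.13]
[-0.01, -0.24, -0.2]
[-0.0, -0.18, -0.26]
[0.0, -0.1, -0.3]
[0.01, -0.01, -0.31]
[0.01, 0.07, -0.3]
```

```bash
python3 -c "
from h import *; from plant import state
s=state();print(R.from_quat(s['tool_rot']).as_matrix().round(3),s['moment'],s['wrist_force'])"
```

```text
[[ 0.048  0.996  0.071]
 [ 0.024  0.07  -0.997]
 [-0.999  0.05  -0.02 ]] [-0.88670214 -0.96736583 -0.01641043] [ 7.23662319 -2.57959399  0.71540691]
```

Emit:
move_arm --targets '[[[0, 0, 0], 0, 0]]'

```text
time_s: 6.75
eef_pos: [0.51, 0.03, 0.126]
tool_rot: [0.501, 0.51, -0.464, 0.524]
wrist_force: [-2.1, 3.7, 6.2]
width: 0.0205
```

```bash
python3 -c "
from h import *; from plant import state
s=state();print(R.from_quat(s['tool_rot']).as_matrix().round(3),s['moment'],s['wrist_force'])"
```

```text
[[ 0.051  0.996  0.07 ]
 [ 0.024  0.069 -0.997]
 [-0.998  0.052 -0.02 ]] [0.67184395 0.81311767 0.13801604] [-2.12507819  3.72328221  6.18372269]
```

```bash
python3 -c "
from h import *
circ((.4935,.0727),.045,24,6,.1230)"
```

```text
r 0.04576518165340197 ang -68.80543777603542 z 0.125955382033075 [-2.1  3.7  6.2] 0.020527613791251727
[0.05, -0.47, 0.03]
[-0.02, -0.44, -0.15]
[-0.01, -0.34, -0.32]
[-0.0, -0.18, -0.43]
[0.01, 0.01, -0.47]
[0.02, 0.2, -0.42]
```

Emit:
move_arm --targets '[[[0.1, 0, 0], 0, 0], [[0.0, -0.47, 0.03], 0, 0], [[0.01, -0.44, -0.15], 0, 0], [[0.02, -0.34, -0.32], 0, 0], [[0.03, -0.18, -0.43], 0, 0]]'

```text
time_s: 7.25
eef_pos: [0.4586, 0.0464, 0.1248]
tool_rot: [0.495, 0.499, -0.467, 0.536]
wrist_force: [-14.2, -11.0, 7.9]
width: 0.0203
```

```bash
python3 -c "
from h import *; from plant import state
circ((.4935,.0727),.045,24,6,.1230)
s=state();print(R.from_quat(s['tool_rot']).as_matrix()[:,0].round(3))"
```

```text
r 0.043693499237327495 ang -143.0628022266124 z 0.12483899895796796 [-14.2 -11.    7.9] 0.020282372580090625
[0.03, -0.2, -0.42]
[-0.0, 0.03, -0.47]
[0.01, 0.21, -0.42]
[0.02, 0.36, -0.29]
[0.03, 0.45, -0.12]
[0.03, 0.46, 0.08]
[ 0.065 -0.007 -0.998]
```

Emit:
move_arm --targets '[[[0.06, -0.18, -0.42], 0, 0], [[0.03, 0.03, -0.47], 0, 0], [[0.03, 0.2, -0.42], 0, 0], [[0.04, 0.35, -0.3], 0, 0]]'

```text
time_s: 7.65
eef_pos: [0.4664, 0.1081, 0.1221]
tool_rot: [0.491, 0.498, -0.473, 0.537]
wrist_force: [-5.0, -2.5, 11.2]
width: 0.0202
```

```bash
python3 -c "
from h import *; from plant import state
circ((.4935,.0727),.045,24,6,.1230)
s=state();print(R.from_quat(s['tool_rot']).as_matrix()[:,0].round(3))"
```

```text
r 0.04461722002107981 ang 127.41218007459236 z 0.12208243917986665 [-5.  -2.5 11.2] 0.020217048073127273
[-0.0, 0.43, -0.18]
[0.03, 0.47, 0.02]
[0.03, 0.42, 0.21]
[0.02, 0.3, 0.36]
[0.02, 0.12, 0.45]
[0.01, -0.07, 0.46]
[ 0.057 -0.019 -0.998]
```

Emit:
move_arm --targets '[[[0.0, 0.43, -0.18], 0, 0], [[0.04, 0.47, 0.02], 0, 0], [[0.04, 0.42, 0.21], 0, 0], [[0.04, 0.3, 0.36], 0, 0], [[0.04, 0.12, 0.45], 0, 0]]'

```text
time_s: 8.15
eef_pos: [0.5375, 0.0866, 0.1229]
tool_rot: [0.489, 0.504, -0.472, 0.533]
wrist_force: [-3.2, 5.8, 6.8]
width: 0.0203
```

```bash
python3 -c "
from h import *; from plant import state
circ((.4935,.0727),.045,24,6,.1233)
s=state();print(R.from_quat(s['tool_rot']).as_matrix()[:,0].round(3))
snap('scene','pics/b1.png',(235,205,100,80),6)"
```

```text
r 0.046183506975443385 ang 17.57346408364981 z 0.12290508561734126 [-3.2  5.8  6.8] 0.02034101781472775
[-0.0, -0.02, 0.47]
[-0.0, -0.18, 0.43]
[-0.01, -0.34, 0.32]
[-0.02, -0.44, 0.15]
[-0.02, -0.47, -0.04]
[-0.02, -0.41, -0.23]
[ 0.046 -0.009 -0.999]
```

View pics/b1.png

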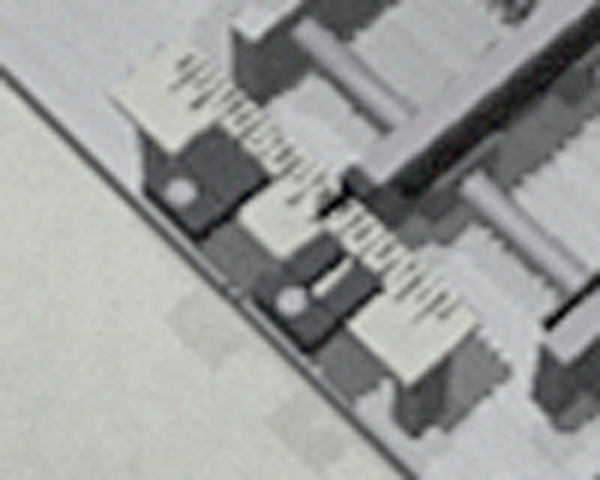

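The pointer tip is now at about (290,239.7) in scene pixels and has moved towards the notched clip. The notch mouth is near (346,262) in the crop, which is (292.7,248.7).

```bash
cat >>h.py <<'E'
yaw=-.2658
def st(cam,u,v,z):
    c=pickle.load(open(cam+".pkl","rb"));q=ray(c,u,v,z)[:2]-np.array([.4935,.0727]);k,l=np.cos(yaw),np.sin(yaw)
    return np.array([k*q[0]+l*q[1],-l*q[0]+k*q[1]-.125]).round(4)
E
python3 -c "
from h import *
print(st('scene',285.6,236,.088),st('scene',290,239.7,.088),st('scene',292.7,248.7,.099),st('scene',292,250,.085))"
```

```text
[0.1274 0.0023] [0.1266 0.0145] [0.1402 0.0363] [0.1384 0.0329]
```

Emit:
move_arm --targets '[[[0.03, -0.02, 0.45], 0, 0], [[0.03, -0.18, 0.42], 0, 0], [[0.02, -0.34, 0.32], 0, 0], [[0.02, -0.44, 0.15], 0, 0]]'

```text
time_s: 8.6
eef_pos: [0.5153, 0.033, 0.1246]
tool_rot: [0.499, 0.5, -0.463, 0.535]
wrist_force: [8.4, -2.3, 0.9]
width: 0.0203
```

```bash
cat >>h.py <<'E'
def go(z=.123,step=24,n=6):
    from plant import state
    circ((.4935,.0727),.045,step,n,z);print(R.from_quat(state()['tool_rot']).as_matrix()[:,0].round(3))
E
python3 -c "
from h import *
go()"
```

```text
r 0.04528063069328187 ang -61.201524163344175 z 0.12456542959087763 [ 8.4 -2.3  0.9] 0.020322472657167072
[0.01, -0.46, 0.1]
[-0.03, -0.46, -0.09]
[-0.03, -0.38, -0.27]
[-0.02, -0.24, -0.4]
[-0.0, -0.05, -0.46]
[0.01, 0.14, -0.45]
[ 0.071  0.004 -0.997]
```

Emit:
move_arm --targets '[[[0.08, -0.44, 0.1], 0, 0], [[0.03, -0.46, -0.09], 0, 0], [[0.02, -0.38, -0.28], 0, 0], [[0.03, -0.22, -0.4], 0, 0]]'

```text
time_s: 9.0
eef_pos: [0.4665, 0.0389, 0.1235]
tool_rot: [0.496, 0.485, -0.464, 0.551]
wrist_force: [-17.5, -30.9, 16.7]
width: 0.0203
```

```bash
python3 -c "
from h import *
go()"
```

```text
r 0.043224627630408706 ang -128.6347738711277 z 0.12348990122220792 [-17.5 -30.9  16.7] 0.020286766458428078
[-0.03, -0.3, -0.35]
[-0.03, -0.09, -0.46]
[-0.01, 0.1, -0.46]
[0.01, 0.28, -0.37]
[0.03, 0.41, -0.23]
[0.04, 0.46, -0.04]
[ 0.099 -0.03  -0.995]
```

Emit:
move_arm --targets '[[[-0.03, -0.05, 0.04], 0, 0]]'

```text
time_s: 9.1
eef_pos: [0.4653, 0.0376, 0.1256]
tool_rot: [0.498, 0.484, -0.463, 0.551]
wrist_force: [9.5, 12.8, 5.9]
width: 0.0201
```

```bash
python3 -c "
from h import *
go(.123,16)"
```

```text
r 0.04504521028314727 ang -128.74939788829036 z 0.125644657714115 [ 9.5 12.8  5.9] 0.020121387334485562
[0.04, -0.2, -0.25]
[-0.02, -0.12, -0.29]
[-0.02, -0.04, -0.31]
[-0.01, 0.05, -0.31]
[0.0, 0.13, -0.28]
[0.01, 0.2, -0.24]
[ 0.103 -0.029 -0.994]
```

Emit:
move_arm --targets '[[[0.06, -0.2, -0.25], 0, 0], [[0.02, -0.12, -0.29], 0, 0], [[0.02, -0.04, -0.31], 0, 0], [[0.02, 0.05, -0.31], 0, 0], [[0.03, 0.12, -0.28], 0, 0]]'

```text
time_s: 9.6
eef_pos: [0.4525, 0.0894, 0.124]
tool_rot: [0.495, 0.482, -0.469, 0.55]
wrist_force: [-6.4, -3.7, 12.8]
width: 0.02
```

```bash
python3 -c "
from h import *
go(.123,16,8)"
```

```text
r 0.044277124372044084 ang 157.80979760725572 z 0.12395165950262432 [-6.4 -3.7 12.8] 0.01996152656241774
[0.03, 0.16, -0.27]
[0.01, 0.24, -0.2]
[0.02, 0.29, -0.13]
[0.03, 0.31, -0.04]
[0.03, 0.31, 0.04]
[0.03, 0.28, 0.13]
[0.03, 0.24, 0.2]
[0.03, 0.17, 0.26]
[ 0.095 -0.04  -0.995]
```

Emit:
move_arm --targets '[[[0.0, 0.16, -0.27], 0, 0], [[0.02, 0.24, -0.2], 0, 0], [[0.04, 0.29, -0.13], 0, 0], [[0.04, 0.31, -0.04], 0, 0], [[0.05, 0.31, 0.04], 0, 0], [[0.05, 0.28, 0.13], 0, 0]]'

```text
time_s: 10.2
eef_pos: [0.5203, 0.1106, 0.1266]
tool_rot: [0.492, 0.479, -0.47, 0.554]
wrist_force: [-5.0, -7.0, 6.6]
width: 0.0203
```

```bash
python3 -c "
from h import *
go(.1235,16,8)
snap('scene','pics/b2.png',(235,205,100,80),6)"
```

```text
r 0.046355679669546256 ang 54.74769706470666 z 0.1266197978936785 [-5.  -7.   6.6] 0.020272776343124622
[0.11, 0.18, 0.25]
[0.03, 0.14, 0.28]
[0.02, 0.06, 0.31]
[0.01, -0.03, 0.31]
[0.01, -0.11, 0.29]
[-0.0, -0.19, 0.25]
[-0.01, -0.25, 0.19]
[-0.02, -0.29, 0.11]
[ 0.099 -0.049 -0.994]
```

View pics/b2.png

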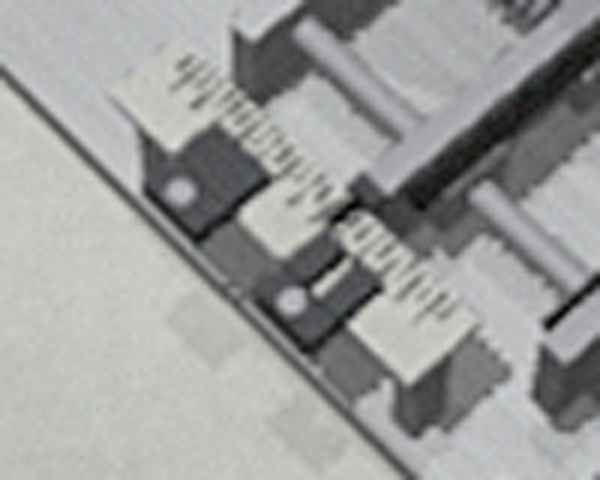

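Emit:
move_arm --targets '[[[0.02, 0, 0], 0, 0], [[0.03, 0, 0], 0, 0], [[0.03, 0, 0], 0, 0]]'

```text
time_s: 10.55
eef_pos: [0.5229, 0.1084, 0.1249]
tool_rot: [0.493, 0.479, -0.472, 0.552]
wrist_force: [-2.1, -1.6, 7.0]
width: 0.0202
```

```bash
python3 -c "
from h import *
go(.1235,16,1)"
```

```text
r 0.046211288957344006 ang 50.52577706825095 z 0.12488088922119835 [-2.1 -1.6  7. ] 0.02017445808152856
[0.07, 0.17, 0.26]
[ 0.096 -0.049 -0.994]
```

Emit:
move_arm --targets '[[[0.06, 0, 0], 0, 0], [[0.03, 0, 0], 0, 0], [[0.03, 0, 0], 0, 0]]'

```text
time_s: 10.85
eef_pos: [0.5238, 0.1077, 0.1225]
tool_rot: [0.493, 0.479, -0.473, 0.551]
wrist_force: [-3.7, -2.8, 9.0]
width: 0.0199
```

```bash
python3 -c "
from h import *
go(.1235,16,1)"
```

```text
r 0.04630994812605382 ang 49.15920857408131 z 0.12253267646204842 [-3.7 -2.8  9. ] 0.019944248403255104
[0.01, 0.17, 0.27]
[ 0.094 -0.049 -0.994]
```

```bash
sed -i 's/circ((.4935,.0727),.045,step/circ((.495,.072),.0453,step/' h.py; python3 -c "
from h import *; import cv2; from plant import capture
c=capture('scene')['img'];r=pickle.load(open('scene.pkl','rb'))['img']
b=cv2.imread('pics/b1.png')
print(st('scene',291.7,241,.088))
# rail travel: template of the rail end (top face) matched from the start picture
x,y,w,h=284,196,30,32
t=cv2.resize(r[y:y+h,x:x+w],None,fx=8,fy=8,interpolation=cv2.INTER_CUBIC);i=cv2.resize(c[y-15:y+h+20,x-10:x+w+30],None,fx=8,fy=8,interpolation=cv2.INTER_CUBIC)
m=cv2.matchTemplate(i,t,cv2.TM_CCOEFF_NORMED);_,v,_,l=cv2.minMaxLoc(m);d=np.array(l)/8-[10,15];print(v,d)
print(st('scene',285.6+d[0],236+d[1],.088)-st('scene',285.6,236,.088))
go(.1225,20,8)"
```

```text
[0.1261 0.019 ]
0.7420085072517395 [0. 0.]
[0. 0.]
r 0.04582773606776942 ang 51.09328192849235 z 0.12247602319635936 [-3.4 -2.8  8.8] 0.02024515965094775
[0.04, 0.23, 0.32]
[0.03, 0.12, 0.37]
[0.02, -0.02, 0.39]
[0.01, -0.15, 0.36]
[-0.01, -0.27, 0.29]
[-0.02, -0.35, 0.18]
[-0.03, -0.39, 0.05]
[-0.04, -0.38, -0.08]
[ 0.094 -0.049 -0.994]
```

Emit:
move_arm --targets '[[[0.06, 0.23, 0.32], 0, 0], [[0.06, 0.12, 0.37], 0, 0], [[0.05, -0.02, 0.39], 0, 0], [[0.04, -0.15, 0.36], 0, 0]]'

```text
time_s: 11.3
eef_pos: [0.5385, 0.0581, 0.123]
tool_rot: [0.5, 0.481, -0.468, 0.547]
wrist_force: [0.4, 6.1, 6.2]
width: 0.0208
```

```bash
python3 -c "
from h import *
go(.1225,20,6)"
```

```text
r 0.04569518351398405 ang -17.674779312845565 z 0.12296793875218116 [0.4 6.1 6.2] 0.020763808551325542
[0.0, -0.21, 0.33]
[-0.02, -0.31, 0.25]
[-0.03, -0.37, 0.13]
[-0.04, -0.39, -0.01]
[-0.04, -0.36, -0.14]
[-0.04, -0.29, -0.26]
[ 0.098 -0.031 -0.995]
```

Emit:
move_arm --targets '[[[0.05, -0.21, 0.33], 0, 0], [[0.03, -0.31, 0.25], 0, 0], [[0.02, -0.37, 0.13], 0, 0]]'

```text
time_s: 11.6
eef_pos: [0.5152, 0.0318, 0.1237]
tool_rot: [0.509, 0.477, -0.46, 0.549]
wrist_force: [6.9, -0.0, 3.1]
width: 0.0205
```

```bash
python3 -c "
from h import *
go(.1225,20,6)"
```

```text
r 0.04500131478965278 ang -63.269080351947316 z 0.12365325200645384 [ 6.9 -0.   3.1] 0.020545183513910742
[-0.01, -0.38, 0.1]
[-0.05, -0.39, -0.04]
[-0.05, -0.35, -0.18]
[-0.04, -0.27, -0.28]
[-0.03, -0.15, -0.36]
[-0.01, -0.02, -0.39]
[ 0.121 -0.019 -0.992]
```

Emit:
move_arm --targets '[[[0.05, -0.38, 0.12], 0, 0], [[0.01, -0.39, -0.02], 0, 0], [[-0.01, -0.35, -0.16], 0, 0]]'

```text
time_s: 11.9
eef_pos: [0.483, 0.0295, 0.1241]
tool_rot: [0.516, 0.468, -0.454, 0.556]
wrist_force: [2.8, -14.2, 1.1]
width: 0.0204
```

```bash
python3 -c "
from h import *
go(.1225,20,6)"
```

```text
r 0.04415935563717722 ang -105.72739859047454 z 0.12410326841583699 [  2.8 -14.2   1.1] 0.02037334147562137
[-0.02, -0.36, -0.16]
[-0.05, -0.26, -0.3]
[-0.03, -0.14, -0.37]
[-0.01, -0.01, -0.39]
[0.01, 0.13, -0.37]
[0.03, 0.24, -0.31]
[ 0.15  -0.021 -0.988]
```

Emit:
move_arm --targets '[[[0.04, -0.37, -0.14], 0, 0], [[0.0, -0.27, -0.28], 0, 0], [[0.0, -0.14, -0.37], 0, 0]]'

```text
time_s: 12.2
eef_pos: [0.4564, 0.052, 0.123]
tool_rot: [0.515, 0.461, -0.454, 0.562]
wrist_force: [-13.7, -14.4, 14.7]
width: 0.0204
```

```bash
python3 -c "
from h import *
go(.1225,20,6)"
```

```text
r 0.04349130025697433 ang -152.62787523008413 z 0.12295309538002705 [-13.7 -14.4  14.7] 0.02043555573431812
[-0.03, -0.14, -0.36]
[-0.01, 0.04, -0.39]
[0.01, 0.17, -0.35]
[0.03, 0.28, -0.28]
[0.05, 0.35, -0.16]
[0.06, 0.39, -0.03]
[ 0.163 -0.037 -0.986]
```

```bash
cat >>h.py <<'E'
def prof(xs,cam="scene",z=.088,show=True):
    import cv2; from plant import capture
    ref=pickle.load(open(cam+".pkl","rb"));im=cv2.cvtColor(capture(cam)["img"],6).astype(np.float32);r0=cv2.cvtColor(ref["img"],6).astype(np.float32)
    ys=np.arange(-.01,.05,.0005);k,l=np.cos(yaw),np.sin(yaw);D=0
    for x in xs:
        q=np.array([np.full_like(ys,x),ys+.125]);w=np.array([k*q[0]-l*q[1]+.4935,l*q[0]+k*q[1]+.0727,np.full_like(ys,z)]).T
        c=R.from_quat(ref["rotation"]).inv().apply(w-ref["origin"]);uv=(c@ref["K"].T);uv=(uv[:,:2]/uv[:,2:]).astype(np.float32)
        D=D+cv2.remap(im,uv[:,:1],uv[:,1:],1)[:,0]-cv2.remap(r0,uv[:,:1],uv[:,1:],1)[:,0]
    for nm,w in(("now",np.clip(-D-.3*(-D).max(),0,None)),("start",np.clip(D-.3*D.max(),0,None))):
        j=(w*(abs(ys-ys[w.argmax()])<.005));print(nm,round(float((j*ys).sum()/j.sum()*1e3),2),w.max())
E
python3 -c "
from h import *
prof([.118,.12,.122,.124])"
```

```text
now 22.59 163.99756
start 1.32 238.77519
```

Emit:
move_arm --targets '[[[0.0, -0.1, -0.37], 0, 0], [[0.02, 0.04, -0.38], 0, 0], [[0.04, 0.17, -0.35], 0, 0], [[0.06, 0.28, -0.28], 0, 0]]'

```text
time_s: 12.65
eef_pos: [0.4666, 0.107, 0.1214]
tool_rot: [0.512, 0.461, -0.458, 0.562]
wrist_force: [-4.2, -5.0, 10.9]
width: 0.0202
```

```bash
python3 -c "
from h import *
go(.1225,20,6)
prof([.118,.12,.122,.124])"
```

```text
r 0.04506338881432327 ang 129.03949793742171 z 0.12137849661869339 [-4.2 -5.  10.9] 0.020239054836118178
[0.02, 0.35, -0.18]
[0.06, 0.39, -0.04]
[0.06, 0.38, 0.09]
[0.06, 0.32, 0.22]
[0.05, 0.23, 0.32]
[0.04, 0.11, 0.38]
[ 0.156 -0.043 -0.987]
now 25.04 244.87762
start 1.32 244.00195
```

Rail is at about 23.7 mm. I'll go about 60° further, then look closely.

Emit:
move_arm --targets '[[[0.04, 0.35, -0.18], 0, 0], [[0.08, 0.39, -0.04], 0, 0], [[0.09, 0.38, 0.09], 0, 0], [[0.03, 0, 0], 0, 0]]'

```text
time_s: 13.1
eef_pos: [0.5135, 0.1146, 0.1217]
tool_rot: [0.509, 0.462, -0.46, 0.562]
wrist_force: [-3.8, -2.7, 11.5]
width: 0.0203
```

```bash
python3 -c "
from h import *; import cv2
go(.1225,12,6)
prof([.118,.12,.122,.124])
prof([.12,.122,.124],'top')
c=snap('scene','pics/b3.png',(270,220,50,50),8);pickle.dump(c,open('s1.pkl','wb'))
c=snap('top','pics/b3t.png',(235,155,50,50),8);pickle.dump(c,open('t1.pkl','wb'))
cv2.imwrite('pics/b34.png',np.hstack([cv2.imread('pics/b3.png'),cv2.imread('pics/b3t.png')]))"
```

```text
r 0.04643819005078694 ang 66.53501324205556 z 0.12173073677015339 [-3.8 -2.7 11.5] 0.020270472565496533
[0.02, 0.19, 0.15]
[0.03, 0.17, 0.17]
[0.03, 0.13, 0.2]
[0.02, 0.08, 0.22]
[0.02, 0.04, 0.23]
[0.01, -0.01, 0.24]
[ 0.15  -0.047 -0.988]
now 26.26 221.17197
start 1.31 247.93945
now 25.04 71.43144
start 0.18 87.29492
```

View pics/b34.png

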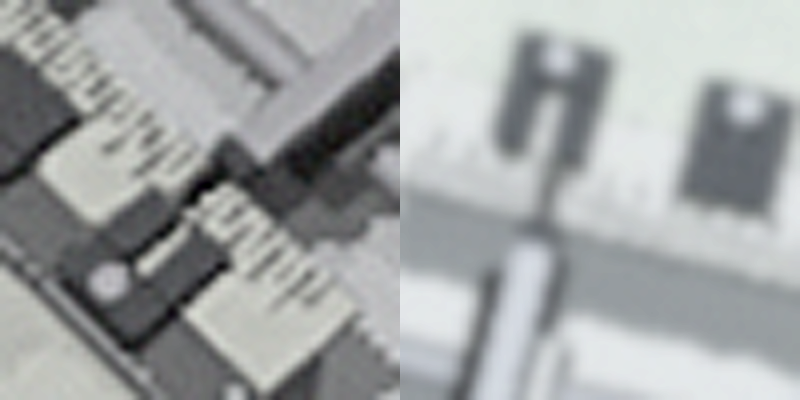

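```bash
cat >>h.py <<'E'
def line(cam,pk,xs,z,ys):
    import cv2
    ref=pickle.load(open(pk,"rb"));im=cv2.cvtColor(ref["img"],6).astype(np.float32);k,l=np.cos(yaw),np.sin(yaw);D=0
    for x in xs:
        q=np.array([np.full_like(ys,x),ys+.125]);w=np.array([k*q[0]-l*q[1]+.4935,l*q[0]+k*q[1]+.0727,np.full_like(ys,z)]).T
        c=R.from_quat(ref["rotation"]).inv().apply(w-ref["origin"]);uv=(c@ref["K"].T);uv=(uv[:,:2]/uv[:,2:]).astype(np.float32)
        D=D+cv2.remap(im,uv[:,:1],uv[:,1:],2)[:,0]/len(xs)
    return D
E
python3 -c "
from h import *
ys=np.arange(.005,.056,.001)
for cam,pk in(('top','t1.pkl'),('scene','s1.pkl')):
  for xs,z in(([.122,.124],.088),([.128,.13],.088),([.136],.099),([.14],.099),([.145],.099),([.145],.085),([.15],.085),([.155],.099),([.16],.099)):
    print(cam,xs,z,' '.join('%d'%v for v in line(cam,pk,xs,z,ys)))
"
```

```text
top [0.122, 0.124] 0.088 127 127 126 125 125 125 126 127 129 130 131 132 132 130 129 124 117 108 96 87 83 86 95 104 112 120 123 126 127 126 126 126 126 125 125 125 125 126 126 126 126 126 126 125 126 126 127 127 128 128 128
top [0.128, 0.13] 0.088 136 135 133 131 130 130 132 134 134 134 133 131 127 122 117 110 103 95 88 83 82 85 93 101 110 117 122 126 128 129 127 124 121 118 118 120 123 126 129 132 133 132 130 128 128 129 131 134 136 138 138
top [0.136] 0.099 143 142 142 142 141 141 140 138 133 123 114 99 87 75 68 65 63 64 70 77 88 99 109 119 123 122 118 109 96 85 74 68 63 61 64 69 77 90 101 114 123 130 137 140 143 143 143 144 144 143 142
top [0.14] 0.099 144 144 144 144 144 143 142 138 133 126 114 103 89 80 72 67 67 68 70 78 86 98 110 118 124 123 117 108 96 84 75 68 66 65 65 69 75 83 97 108 121 129 135 140 142 143 144 144 144 144 143
top [0.145] 0.099 143 143 143 143 143 143 141 138 132 123 113 99 88 77 70 67 65 67 71 75 84 97 108 118 121 119 114 104 93 82 72 68 66 65 66 70 75 88 99 114 124 131 138 140 143 143 143 144 144 144 144
top [0.145] 0.085 144 144 144 144 144 143 144 142 140
[... 1789 characters left out ...]
5 123 113 95 74 55 47 48 50 51 52 53 55 53 40 23 26 56 95 119 120 99 72 54 49 51 54 56 56 55 49 38 28 34 64 99 122 131 127 123 118 118 119 120
scene [0.15] 0.085 118 117 116 115 116 118 116 113 106 95 82 68 53 47 47 48 49 48 49 46 38 26 18 24 51 86 111 112 98 73 51 46 50 50 49 50 55 56 43 31 39 62 88 114 127 124 124 121 118 123 123
scene [0.155] 0.099 109 107 109 111 108 109 110 106 108 109 108 108 104 97 87 75 60 49 45 45 46 46 46 45 42 32 21 15 26 55 87 104 98 79 56 44 45 49 48 47 50 54 48 33 31 49 73 96 115 117 113
scene [0.16] 0.099 67 69 69 66 65 66 66 64 63 63 64 63 63 65 68 67 63 57 51 48 50 50 50 58 75 94 109 113 112 112 104 89 74 59 48 48 49 50 50 51 55 58 55 42 24 18 32 55 65 68 67
```

```bash
python3 -c "
from h import *
go(.1223,20,6)"
```

```text
r 0.04638912777308333 ang 67.24930401068495 z 0.12184661689302281 [-2.8 -3.6  9.3] 0.020454708382127127
[0.05, 0.3, 0.25]
[0.05, 0.22, 0.32]
[0.04, 0.09, 0.38]
[0.02, -0.04, 0.39]
[-0.01, -0.17, 0.35]
[-0.03, -0.28, 0.27]
[ 0.15  -0.047 -0.988]
```

Emit:
move_arm --targets '[[[0.06, 0.3, 0.25], 0, 0], [[0.08, 0.22, 0.32], 0, 0], [[0.07, 0.09, 0.38], 0, 0], [[0.05, -0.04, 0.39], 0, 0]]'

```text
time_s: 13.7
eef_pos: [0.5414, 0.0706, 0.1226]
tool_rot: [0.515, 0.465, -0.456, 0.557]
wrist_force: [-2.8, 6.7, 9.6]
width: 0.0203
```

```bash
python3 -c "
from h import *
go(.1223,20,4);prof([.118,.12,.122,.124])"
```

```text
r 0.04646224229431547 ang -1.7564699524497587 z 0.12259701249897267 [-2.8  6.7  9.6] 0.02028575659457079
[0.0, -0.13, 0.38]
[-0.02, -0.22, 0.32]
[-0.04, -0.32, 0.23]
[-0.05, -0.38, 0.1]
[ 0.151 -0.028 -0.988]
now 29.09 225.64471
start 1.32 244.85507
```

Emit:
move_arm --targets '[[[0.05, -0.13, 0.38], 0, 0], [[0.03, -0.22, 0.32], 0, 0], [[0.02, -0.32, 0.23], 0, 0]]'

```text
time_s: 14.05
eef_pos: [0.5242, 0.0367, 0.1229]
tool_rot: [0.524, 0.464, -0.45, 0.555]
wrist_force: [2.6, 6.3, 8.4]
width: 0.0202
```

```bash
python3 -c "
from h import *; import cv2
go(.1223,14,4)
for i in 0,1:prof([.118,.12,.122,.124]);prof([.12,.122,.124],'top')
c=snap('scene','pics/b4.png',(270,220,50,50),8);pickle.dump(c,open('s1.pkl','wb'))
c=snap('top','pics/b4t.png',(235,155,50,50),8);pickle.dump(c,open('t1.pkl','wb'))
cv2.imwrite('pics/b44.png',np.hstack([cv2.imread('pics/b4.png'),cv2.imread('pics/b4t.png')]))"
```

```text
r 0.045814565488025996 ang -50.39670786814091 z 0.1228774986007494 [2.6 6.3 8.4] 0.020176430675283533
[-0.02, -0.25, 0.13]
[-0.04, -0.26, 0.08]
[-0.05, -0.27, 0.01]
[-0.05, -0.27, -0.06]
[ 0.165 -0.014 -0.986]
now 30.12 267.70898
start 1.28 240.79863
now 27.59 78.94003
start 0.21 88.209564
now 30.13 265.7252
start 1.31 240.78496
now 27.63 77.83945
start 0.2 88.2957
```

View pics/b44.png

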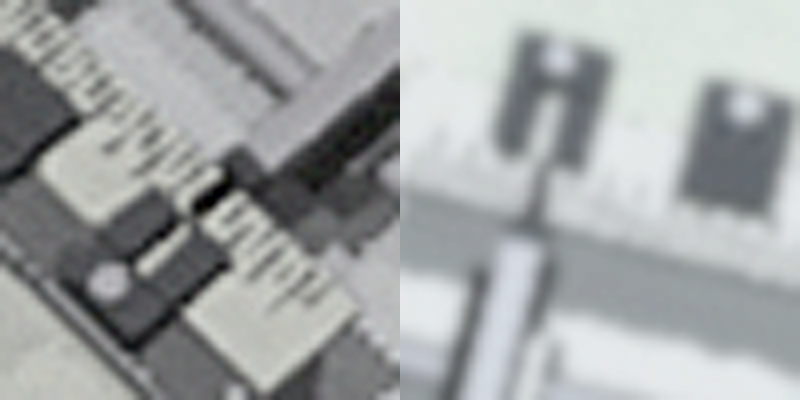

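```bash
python3 -c "
from h import *
go(.1223,20,4)"
```

```text
r 0.04581897407201907 ang -51.792542592649696 z 0.12265500507588761 [-0.1  3.2 10.2] 0.020210345295307776
[-0.05, -0.36, 0.16]
[-0.06, -0.39, 0.04]
[-0.06, -0.38, -0.1]
[-0.06, -0.32, -0.22]
[ 0.163 -0.016 -0.987]
```

Emit:
move_arm --targets '[[[0.02, -0.36, 0.16], 0, 0], [[0.01, -0.39, 0.05], 0, 0], [[0.0, -0.38, -0.08], 0, 0]]'

```text
time_s: 14.65
eef_pos: [0.4941, 0.0279, 0.1237]
tool_rot: [0.53, 0.454, -0.442, 0.563]
wrist_force: [5.7, -12.3, 2.9]
width: 0.0202
```

```bash
python3 -c "
from h import *
go(.1225,14,4)
prof([.118,.12,.122,.124]);prof([.12,.122,.124],'top')"
```

```text
r 0.044139819139398684 ang -91.14414180381716 z 0.12371091643229655 [  5.7 -12.3   2.9] 0.020215397755986894
[-0.02, -0.27, -0.02]
[-0.05, -0.25, -0.11]
[-0.05, -0.21, -0.17]
[-0.04, -0.16, -0.22]
[ 0.196 -0.017 -0.98 ]
now 30.53 246.7288
start 1.3 239.67206
now 29.16 79.00635
start 0.18 88.3121
```

Emit:
move_arm --targets '[[[0.05, -0.28, 0.0], 0, 0], [[0.0, -0.26, -0.09], 0, 0], [[0.0, -0.22, -0.16], 0, 0]]'

```text
time_s: 15.05
eef_pos: [0.4753, 0.0333, 0.1241]
tool_rot: [0.535, 0.445, -0.438, 0.57]
wrist_force: [-1.7, -15.2, 6.2]
width: 0.02
```

```bash
python3 -c "
from h import *; import cv2
go(.1225,14,4)
prof([.118,.12,.122,.124]);prof([.12,.122,.124],'top')
c=snap('scene','pics/b5.png',(270,220,50,50),8);pickle.dump(c,open('s1.pkl','wb'))
c=snap('top','pics/b5t.png',(235,155,50,50),8);pickle.dump(c,open('t1.pkl','wb'))
cv2.imwrite('pics/b55.png',np.hstack([cv2.imread('pics/b5.png'),cv2.imread('pics/b5t.png')]))
ys=np.arange(.02,.042,.001)
for cam,pk in(('top','t1.pkl'),('scene','s1.pkl')):
  for xs in([.122,.124],[.126],[.128],[.13],[.132],[.134],[.136],[.138],[.14],[.144],[.148]):print(cam,xs,' '.join('%d'%v for v in line(cam,pk,xs,.088,ys)))"
```

```text
r 0.04342474295732186 ang -116.99429829301971 z 0.12412380862623236 [ -1.7 -15.2   6.2] 0.02000006284115144
[-0.02, -0.25, -0.12]
[-0.05, -0.17, -0.21]
[-0.03, -0.12, -0.25]
[-0.02, -0.05, -0.27]
[ 0.221 -0.022 -0.975]
now 31.3 201.75244
start 1.31 238.85039
now 29.89 88.46523
start 0.17 88.163086
top [0.122, 0.124] 130 130 129 126 123 117 111 102 90 82 78 82 91 100 110 118 122 125 125 125 125 125
top [0.126] 128 129 130 130 129 127 120 112 101 91 86 87 96 106 116 122 127 128 129 128 128 128
top [0.128] 126 127 129 129 128 126 120 110 101 93 91 94 101 110 118 123 126 126 125 125 126 129
top [0.13] 117 118 120 120 120 116 113 105 99 96 98 103 109 114 117 118 118 115 112 112 115 119
top [0.132] 102 101 101 101 101 99 97 96 97 100 106 111 113 113 110 106 102 98 95 93 95 99
top [0.134] 83 80 79 79 81 82 87 91 100 107 113 116 115 110 103 93 86 80 76 74 77 80
top [0.136] 71 69 67 69 72 76 85 94 105 114 120 121 119 111 100 89 78 71 66 63 65 70
top [0.138] 69 66 65 66 70 76 84 98 108 119 125 125 122 114 101 90 78 70 66 63 63 67
top [0.14] 71 67 68 68 69 76 84 97 109 118 125 126 121 114 102 8
[... 417 characters left out ...]
8 32 6 1 28 70 99 109 111 113 118 114 94
scene [0.13] 114 100 93 97 108 120 124 115 100 83 58 26 1 4 46 94 120 123 122 124 116 96
scene [0.132] 88 83 78 78 88 100 105 105 98 86 70 57 43 34 45 75 90 89 85 82 79 67
scene [0.134] 52 49 51 56 54 52 56 53 50 51 57 68 72 59 47 48 54 59 54 48 47 48
scene [0.136] 41 43 46 47 48 46 37 29 24 32 64 98 106 91 68 51 47 48 48 47 48 52
scene [0.138] 46 47 48 49 50 52 50 37 13 5 40 88 110 102 77 54 44 47 49 50 49 49
scene [0.14] 48 51 50 49 50 54 55 44 22 11 37 83 109 103 83 59 49 49 51 53 54 55
scene [0.144] 46 49 51 52 54 56 54 41 24 32 66 101 117 114 94 69 49 46 49 50 50 49
scene [0.148] 52 52 51 52 55 57 52 39 23 29 60 97 123 121 98 67 50 45 46 50 51 53
```

View pics/b55.png

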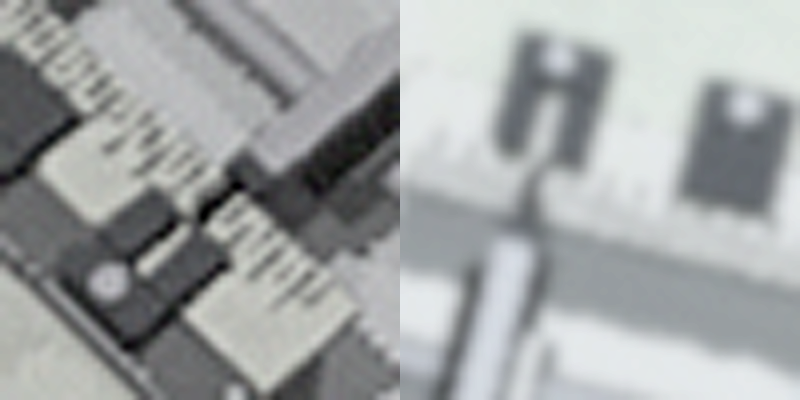

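Emit:
move_arm --targets '[[[0.05, -0.24, -0.14], 0, 0], [[0.01, -0.14, -0.16], 0, 0], [[0.02, 0, 0], 0, 0]]'

```text
time_s: 15.55
eef_pos: [0.4671, 0.0392, 0.1239]
tool_rot: [0.535, 0.439, -0.437, 0.574]
wrist_force: [-4.1, -3.7, 8.4]
width: 0.0203
```

```bash
python3 -c "
from h import *
go(.1225,14,4)
for i in 0,1:prof([.118,.12,.122,.124]);prof([.12,.122,.124],'top');prof([.126,.128])"
```

```text
r 0.04308985972661945 ang -130.40326094478752 z 0.12394297638947539 [-4.1 -3.7  8.4] 0.02029438305675705
[-0.02, -0.22, -0.17]
[-0.04, -0.12, -0.25]
[-0.02, -0.06, -0.27]
[-0.01, 0.01, -0.28]
[ 0.232 -0.032 -0.972]
now 31.75 214.88223
start 1.3 239.08281
now 30.09 90.65957
start 0.15 88.18086
now 31.72 107.884766
start 1.54 143.7707
now 31.72 208.68613
start 1.27 240.76993
now 30.07 90.010155
start 0.19 87.88418
now 31.75 109.473434
start 1.51 141.13203
```

Emit:
move_arm --targets '[[[0.02, -0.2, -0.2], 0, 0], [[0.02, -0.08, -0.14], 0, 0], [[0.01, 0, 0], 0, 0]]'

```text
time_s: 16.15
eef_pos: [0.4602, 0.0469, 0.1238]
tool_rot: [0.534, 0.435, -0.438, 0.578]
wrist_force: [-2.2, -2.0, 6.7]
width: 0.0203
```

```bash
python3 -c "
from h import *
go(.1225,14,4)
for i in 0,1:prof([.118,.12,.122,.124]);prof([.12,.122,.124],'top')
import cv2
c=snap('scene','pics/b6.png',(275,230,30,30),13);pickle.dump(c,open('s1.pkl','wb'))
c=snap('top','pics/b6t.png',(240,158,30,30),13);pickle.dump(c,open('t1.pkl','wb'))
cv2.imwrite('pics/b66.png',np.hstack([cv2.imread('pics/b6.png'),cv2.imread('pics/b6t.png')]))
ys=np.arange(.02,.042,.001)
for cam,pk in(('top','t1.pkl'),('scene','s1.pkl')):
  for xs in([.122,.124],[.126],[.128],[.13],[.136],[.14],[.144]):print(cam,xs,' '.join('%d'%v for v in line(cam,pk,xs,.088,ys)))"
```

```text
r 0.042856103084917045 ang -144.22394200708663 z 0.12382752280550081 [-2.2 -2.   6.7] 0.020286982461144087
[-0.02, -0.18, -0.21]
[-0.03, -0.06, -0.27]
[-0.01, 0.01, -0.28]
[0.0, 0.07, -0.27]
[ 0.238 -0.043 -0.97 ]
now 32.32 214.0578
start 1.3 240.77812
now 30.83 93.30508
start 0.19 86.97226
now 32.38 214.13712
start 1.3 237.0498
now 30.83 94.3373
start 0.16 86.52792
top [0.122, 0.124] 130 129 128 127 125 120 116 108 97 86 76 74 78 88 100 111 117 122 124 125 125 125
top [0.126] 127 128 129 131 130 129 123 116 105 92 83 80 86 96 107 117 124 126 128 127 128 128
top [0.128] 125 126 129 130 130 129 125 117 108 97 89 87 91 101 111 118 123 124 124 125 125 127
top [0.13] 117 118 120 121 121 120 118 112 106 99 95 95 98 103 109 112 114 114 112 112 114 118
top [0.136] 70 68 65 67 71 75 84 94 104 114 119 120 117 108 98 87 76 70 66 63 64 69
top [0.14] 73 69 68 68 69 76 84 96 108 117 124 125 121 114 102 89 79 69 66 65 64 66
top [0.144] 70 67 65 67 70 73 83 93 104 114 120 121 117 108 98 88 76 70 66 66 68 68
scene [0.122, 0.124] 111 97 80 82 100 110 104 88 78 69 52 25 4 14 50 76 80 76 85 108 119 113
scene [0.126] 114 102 87 89 104 111 99 83 73 63 55 36 14 24 68 100 93 86 96 109 114 100
scene [0.128] 116 108 98 101 112 114 105 95 87 81 62 29 0 0 26 56 78 98 111 118 114 96
scene [0.13] 112 98 92 96 107 118 126 127 121 111 88 54 21 9 32 67 99 116 122 125 116 94
scene [0.136] 41 42 47 51 53 48 37 29 24 32 63 98 106 91 67 52 48 48 46 44 46 51
scene [0.14] 49 54 54 51 51 52 50 39 20 11 36 82 109 104 83 59 48 48 51 53 53 54
scene [0.144] 46 50 52 51 51 54 53 39 22 31 66 103 119 114 93 69 50 45 48 50 52 53
```

View pics/b66.png

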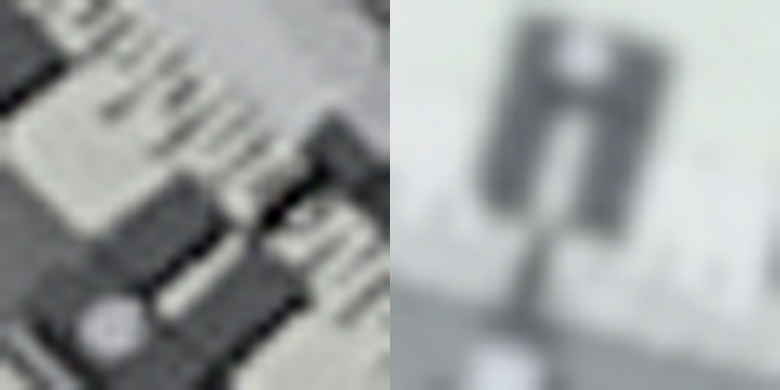

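```bash
python3 -c "
from h import *; from plant import state
s=state();p=s['eef_pos'];b=np.array([.0008,-.001,0])
rows(s['tool_rot'],p,[p+b,p+2*b+[0,0,.0025],p+2*b+[0,0,.005],p+2*b+[0,0,.0065],p+2*b+[0,0,.0265],p+2*b+[0,0,.0465]])"
```

```text
[0.01, 0.02, 0.03]
[-0.05, 0.03, 0.03]
[-0.06, 0.01, 0.0]
[-0.04, 0.01, 0.0]
[-0.49, 0.12, 0.03]
[-0.49, 0.12, 0.03]
```

Emit:
move_arm --targets '[[[0.01, 0.02, 0.03], 0, 0], [[-0.05, 0.03, 0.03], 0, 0], [[-0.06, 0.01, 0], 0, 0], [[-0.03, 0.01, 0], 0, 0]]'

```text
time_s: 16.85
eef_pos: [0.4618, 0.0449, 0.131]
tool_rot: [0.535, 0.435, -0.44, 0.576]
wrist_force: [2.5, 1.1, -5.9]
width: 0.0202
```

```bash
python3 -c "
from h import *
go(.13)
for i in 0,1:prof([.118,.12,.122,.124]);prof([.12,.122,.124],'top')"
```

```text
r 0.04285857407649343 ang -140.85281113049422 z 0.13098960557144926 [ 2.5  1.1 -5.9] 0.020229640601518186
[-0.05, -0.24, -0.39]
[-0.03, -0.01, -0.47]
[0.02, 0.18, -0.43]
[0.06, 0.34, -0.32]
[0.1, 0.43, -0.16]
[0.11, 0.46, 0.04]
[ 0.234 -0.041 -0.971]
now 32.36 219.59697
start 1.3 237.54199
now 30.83 94.09463
start 0.19 87.03789
now 32.35 213.608
start 1.27 240.82324
now 30.84 94.43779
start 0.21 87.88144
```

Emit:
move_arm --targets '[[[0, 0, 0], 0, 30], [[0, 0, 0], 0, 60], [[0, 0, 0], 0, 60], [[0, 0, 0], 0, 60]]'

```text
time_s: 17.45
eef_pos: [0.4624, 0.0446, 0.1307]
tool_rot: [0.534, 0.435, -0.439, 0.577]
wrist_force: [0.8, 0.6, -0.0]
width: 0.0516
```

Emit:
move_arm --targets '[[[-0.3, 0.07, 0.02], 0, 60], [[-0.5, 0.12, 0.03], 0, 60], [[-0.5, 0.12, 0.03], 0, 60], [[-0.7, 0.17, 0.04], 0, 60], [[-0.7, 0.17, 0.04], 0, 60], [[0, 0, 0], 0, 60]]'

```text
time_s: 18.05
eef_pos: [0.4612, 0.0437, 0.2445]
tool_rot: [0.533, 0.436, -0.44, 0.577]
wrist_force: [0.2, 0.4, 0.5]
width: 0.0509
```

```bash
python3 -c "
from h import *; from plant import state; import cv2
s=state();print(s['eef_pos'],s['wrist_force'])
for i in 0,1:prof([.118,.12,.122,.124]);prof([.12,.122,.124],'top')
# bystanders and wheel height: shift of patches against the start picture
from plant import capture
for cam,bx in(('scene',dict(mag=(190,85,50,70),lens=(368,238,40,45),carr=(372,252,95,80),hub=(272,145,35,16),wheelfront=(258,150,64,35))),('top',dict(lens=(165,200,38,35),carr=(122,174,60,82),mag=(350,230,60,88),hub=(292,238,24,22)))):
  c=capture(cam)['img'];r=pickle.load(open(cam+'.pkl','rb'))['img']
  for n,(x,y,w,h) in bx.items():
    m=cv2.matchTemplate(cv2.resize(c[y-5:y+h+5,x-5:x+w+5],None,fx=6,fy=6,interpolation=2),cv2.resize(r[y:y+h,x:x+w],None,fx=6,fy=6,interpolation=2),5);_,v,_,l=cv2.minMaxLoc(m);print(cam,n,round(v,3),np.array(l)/6-5)
"
```

```text
[0.461205   0.04369726 0.24445358] [0.22394704 0.36055089 0.49006562]
now 32.4 216.34921
start 1.27 231.13945
now 30.83 92.64199
start 0.23 88.78652
now 32.41 219.5122
start 1.32 231.09024
now 30.82 91.362305
start 0.2 89.93496
scene mag 0.998 [0. 0.]
scene lens 0.998 [0. 0.]
scene carr 0.998 [0. 0.]
scene hub 0.942 [0. 0.]
scene wheelfront 0.977 [0. 0.]
top lens 1.0 [0. 0.]
top carr 1.0 [0. 0.]
top mag 0.823 [ 0.33333333 -0.66666667]
top hub 0.815 [0. 0.]
```

```bash
python3 -c "
from plant import finish_job,state
print(finish_job());print(state()['time_s'])"
```

```text
the job is handed in; nothing more can be done
None
the job is handed in; nothing more can be done
```

I pushed the handwheel in, cranked it clockwise until the pointer stood at the notched clip, let the wheel spring out, backed the gripper off and handed the job in. The robot clock stood at about 18 s of the 64 s allowed.

**Pointer against notch:** the rail moved about 31.1 mm by the scene camera and 30.6 mm by the top camera. The pointer is in line with the notch to about ±0.5 mm. The two cameras disagreed slightly: the top view put the pointer 0.2–0.5 mm past the middle, the scene view 0–0.5 mm short of it. The last picture I viewed showed the pointer in line with the notch. The reading did not change after the wheel was released.

**Handwheel:** the hub is back at its starting place in both pictures. The gripper pulled against the upper stop before opening, so the wheel is fully out.

**Bystanders:** the lens and carrier show no shift in either camera, and the magazine shows none in the scene camera. The top camera's match on the magazine was poor (0.82, under 1 pixel shift), probably because of the arm or its shadow.

**What went less than smoothly:**
- The first grip pulled the arm off position, so I opened and gripped again.
- During the second turn the clutch slipped out for part of a turn when the push depth dropped. I pushed back in and went on by the camera readings instead of counted turns.
- The tool gradually tilted to about 14° while cranking.
- The highest wrist force I read was about 39 N, well below the 120 N limit.

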